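Refit the hotplate's control knob

TASK

The hotplate's control knob came off for cleaning: first switch the hotplate off at its toggle switch, then pick up the knob, turn it so that the flat in its bore matches the flat of the D-shaped shaft, and push it fully home against the sprung seal ring. Finish while still holding the knob pressed down with the gripper, because I will tighten its grub screw while you hold it; do not knock over or shift the things standing around.

Things in the scene. Friction and masses are not known exactly. Their poses are not given: they have to be found in the camera images.
- hotplate: small electric hotplate, fixed: steel box 200 (x) x 240 (y) mm, top sheet 58 mm above the worktop. Origin: centre of its underside. x points from the front (control strip, near the robot) to the back, y left, z up. Iron plate 140 mm across, 8.5 mm high, centred at x +26. Strip along the front edge: toggle switch at x -70, y +52 mm, bare shaft at x -70, y -50 mm
- toggle (a joint): on/off lever of the hotplate. 0 = on: leans 0.45 rad back towards the iron plate (hotplate +x); 0.9 = off: leans 0.45 rad forward to the front edge (hotplate -x). Over-centre spring: snaps to the nearer end once past 0.45; about 2 to 4 N at the lever moves it
- toggle_tip (a point): top end of the steel toggle lever, a round bat 9 mm thick, 26 mm long from its pivot; the pivot is 66 mm above the worktop at x -70, y +52 mm of the hotplate, the bush round it ends 68 mm above the worktop. The axes turn with the lever
- d_shaft: the thermostat's bare vertical steel shaft, 12 mm across with one flat 2 mm from its axis (D-shaped). Origin: on the shaft's axis, at the height of the hotplate's top sheet. Its x axis points out of the flat, z up. Stiff to turn (0.15 N m); leave it as it is or turn it, either is fine
- shaft_tip (a point): centre of the shaft's upper end, 24 mm above the hotplate's top sheet, 82 mm above the worktop; its top edge has a 1.6 mm chamfer. x points out of the flat. Round the shaft's foot sits a brass nut 20 mm across, 8 mm high, the stop for the knob
- seal (a joint): sprung rubber seal ring round the shaft (33 mm across, hole 23 mm): 0 = free, its top 12 mm above the top sheet; grows as it is pressed down; 0.004 when the knob sits on the nut. 2 N starts it, 6 N presses it 4 mm; it lifts the knob again when nothing presses it
- knob: loose black metal knob, upright on the worktop, about 160 g, 40 mm high. Origin: centre of its underside; x points to the nose, z up. Skirt 49 mm across, 18 mm high; on it a grip bar 22 mm high, 13 mm thick (along y), from x -24 (round end) to +28.5 (pointed nose, white index line on top), sides flat and parallel from -17 to +20 mm
- knob_mid (a point): knob's axis 20 mm above its underside (2 mm above the skirt), axes as the knob's. D-bore in the underside: 18 mm deep, 12.8 mm across, flat 2.5 mm from the axis on the nose (+x) side: nose must point out of the shaft's flat, within 0.15 rad. Fully home this point is 4 mm above the shaft's tip (underside on the nut)
- salt: bystander: salt shaker, 44 mm across, 90 mm high; origin: centre of its underside
- black_bowl: bystander: small black sauce bowl, 76 mm across, 30 mm high; origin: centre of its underside
- hex_key: bystander: L-shaped steel hex key lying flat, 77 x 22 mm, 4.4 mm thick; origin: middle of its long leg, on the worktop
Things that resemble listed ones, but are neither listed nor needed, are in the scene too. Several things have the shape of the knob; the one meant has the colours described above.

How it is judged:
By the outcome, as a careful person would: the job done as asked, in the order asked, and still so for the second after the job is handed in, while the arm keeps its last pose, push and grip.
It also fails if it takes over 48 s, if anything falls off the work surface, if the arm or the gripper's body presses on something with over 40 N, if the wrist force passes 120 N, or if a joint passes its speed limit or range.

ROBOT

A 6-joint arm with a two-finger parallel gripper is mounted at the origin on a cart in front of the work surface, level with it; the furniture and walls round the work are solid. World frame = base frame: x ahead of the robot, y to its left, z up, the work surface at z = 0. Lengths are in mm, angles in degrees, forces in N, time in s.
With the tool pointing down it reaches from about 275 to 725 mm from the base axis. Payload 15.9 kg.
Tool frame: the origin (TCP) lies at the very end of the fingers, on their centre line; the grasp point (between the pads) lies 19 mm behind it (grasp_offset is the distance from the TCP to the grasp point, in mm); y points along the fingers, z is the direction in which the jaws open and shut, and the axes are right-handed (so a half turn about y gives the same grasp; the last joint's range is limited). The gripper opens to 85 mm and grips with 20 to 120 N. Pads are 22 mm wide; open, the fingers measure 114 mm over their backs; the gripper's body (76 mm by 85 mm) begins 54 mm behind the grasp point. The pads swing forward as they close: fully open they stand 13 mm farther back than shut.
Start: joints at [-66.005, 12.198, -1.971, 75.831, 0, 90], TCP at [203.325, -456.776, 231.306] pointing down, gripper open.
Joint ranges: [-170.91, 170.91], [-42.67, 98.43], [-65.05, 77.54], [-120.47, 116.71], [-90, 82.35], [-180, 180]. Speed limits (degrees/s): [108.29, 108.29, 136.94, 147.25, 180, 180].

INTERFACE

Orientations are given as a 3x3 rotation matrix whose columns are the frame's x, y, z axes.
In Python, from plant import read_state, camera, sign_off, grasp_offset gives the robot as it stands.
- The arm moves only by the tool play_rows, never from a script. Its argument "moves" is a list of rows, each a list of 7 numbers: the shift along the tool's x, y, z in cm, then the turn, a rotation vector about the tool's x, y, z in degrees, then the opening, from -1 (shut) to 1 (fully open). In form: [[dx, dy, dz, wx, wy, wz, claw], ...]. A call has 1 to 5 rows; each row is the pose to reach, as a shift and turn from the pose measured when the call began, along the tool's axes at that moment; what a row does not reach only later rows make up. A row lasts 1/10 s, in which the tool goes at most 50 mm and 8.59 degrees, less where a joint would pass 70% of its speed; a pose out of reach is approached as far as the arm can. A call with a gripper value outside its range is refused whole. The fingers move at their own pace and stop on an object; "squeeze" is the grip in N (left out, the last holds). Time passes only in rows, so rows that repeat a pose let the fingers close. It gives the time, the measured TCP pose, the force and the opening at its end, in the units of the state.
- read_state(): the state, without advancing time (a new reading comes with each control period).
- camera(name): name is "side" or "top" or "wrist"; returns a dict with "image" (384x512x3 uint8, red, green, blue), "range_z" (384x512 float32, mm along the optical axis (not along the pixel's ray), 0 where there is no reading), "fx", "fy", "cx", "cy" (pixels), "R" (3x3) and "t" (3): a world point X has camera coordinates R X + t; the wrist camera has in their place "tool_from_camera" (4x4, takes a point from camera to tool coordinates, whose origin is the TCP and whose axes are the tool frame's). Camera axes: x right, y down, z forward; pixel columns grow to the right and rows downward; lengths in mm; the calibration is good to about 2 mm. A picture is of the moment at which its call begins: read the wrist's pose just before it.
- sign_off(): hands the job in, once; it reports no verdict.
The state is a dict: "clock": time; "qpos": joint angles; "qvel": joint speeds; "effort": joint torques, N m; "ee_pos": TCP position; "eef_rot": TCP orientation; "force": force on the tool from outside, world axes, zero at the start; "wrist_torque": the same for the moment, N m; "gripper_width": finger opening in mm.
Only numpy, scipy, OpenCV 4.12 (cv2) and the standard library are available. Lean on these libraries where they do the work, as an engineer would, in place of code of your own. Each camera call takes 0.05 s, during which the arm holds its last target.

## Working session

There is one attempt and no reset: what is moved stays moved. The work goes in short steps, Python scripts to look and compute and a tool call to move; the robot and the scene stay as the last step left them, time stands still between calls to the robot, and variables do not carry over. Pictures are saved under pics/ and viewed, and the job is handed in when it is done.

Besides the shell and the picture viewer there is one more tool, called after ">>>" as name(argument=value, ...) on one line, values as JSON. play_rows: Moves the arm, as the interface text tells. Its arguments: {"type":"object","properties":{"moves":{"type":"array","items":{"type":"array","items":{"type":"number"}}},"squeeze":{"type":"number"}},"required":["moves"]}

```bash
mkdir -p pics; ls; cat > h.py <<'E'
import numpy as np,cv2
from plant import read_state,camera,sign_off,grasp_offset
def save(n,im): cv2.imwrite(f'pics/{n}.png',cv2.cvtColor(im,cv2.COLOR_RGB2BGR))
def pts(c,us,vs,zs):
    P=np.stack([(us-c['cx'])/c['fx']*zs,(vs-c['cy'])/c['fy']*zs,zs],-1)
    return (P-c['t'])@c['R']
def ray(c,u,v,h):
    d=np.array([(u-c['cx'])/c['fx'],(v-c['cy'])/c['fy'],1.])@c['R']; o=-c['R'].T@c['t']
    return o+d*(h-o[2])/d[2]
E
python3 - <<'E'
from h import *
import pickle
s=read_state();print(s,grasp_offset)
for n in('top','side','wrist'):
    c=camera(n);save(n+'0',c['image']);pickle.dump(c,open(n+'0.pkl','wb'));print(n,{k:v for k,v in c.items() if k not in('image','range_z')})
E
```

```text
pics
{'clock': 0.0, 'qpos': array([-6.60044256e+01,  1.22245186e+01, -2.00771127e+00,  7.58302510e+01,
        4.90664741e-04,  9.00002203e+01]), 'qvel': array([ 0.07747645,  0.02826923,  0.10329052, -0.05821631,  0.06920535,
        0.00398759]), 'effort': array([-1.50640167e-04, -6.86164212e+01,  4.87117875e+01,  1.74894556e-02,
       -3.26769907e-05, -1.58944721e-05]), 'ee_pos': array([ 203.2024705 , -456.48846584,  230.82229848]), 'eef_rot': array([[-9.13578439e-01, -4.35644582e-04,  4.06662325e-01],
       [-4.06662558e-01,  9.99735534e-04, -9.13577892e-01],
       [-8.55951724e-06, -9.99999405e-01, -1.09049717e-03]]), 'force': array([-1.06795284, -0.13013202, -0.26663683]), 'wrist_torque': array([-0.01581313,  0.01559648, -0.00378045]), 'gripper_width': 85.38982763787328} 18.700000000000003
top {'fx': 396.44742482153555, 'fy': 396.44742482153555, 'cx': 253.33460464215796, 'cy': 185.61358847141207, 'R': array([[ 0.00151858, -0.99979339,  0.02026975],
       [-0.99791856, -0.00282188, -0.064425  ],
       [ 0.06446889, -0.02012972, -0.99771667]]), 't': array([-329.59532837,  426.05374681, 1134.99111591])}
side {'fx': 411.1977658009527, 'fy': 411.1977658009527, 'cx': 248.87122053373096, 'cy': 193.12318552263108, 'R': array([[ 0.8855642 , -0.46450176,  0.00376437],
       [-0.27471083, -0.53023163, -0.80211494],
       [ 0.37457979,  0.70929016, -0.59715781]]), 't': array([-540.18852411,    4.43938175, 1200.35426781])}
wrist {'fx': 280.5838781059414, 'fy': 280.5838781059414, 'cx': 261.8063155895871, 'cy': 191.85765232963348, 'tool_from_camera': array([[ 5.53757125e-04,  9.47345854e-01,  3.20211688e-01,
        -8.26382431e+01],
       [-8.37799970e-05, -3.20211692e-01,  9.47346011e-01,
        -1.43280835e+02],
       [ 9.99999843e-01, -5.51426938e-04, -9.79508732e-05,
         2.60599705e-01],
       [ 0.00000000e+00,  0.00000000e+00,  0.00000000e+00,
         1.00000000e+00]])}
```

View pics/top0.png

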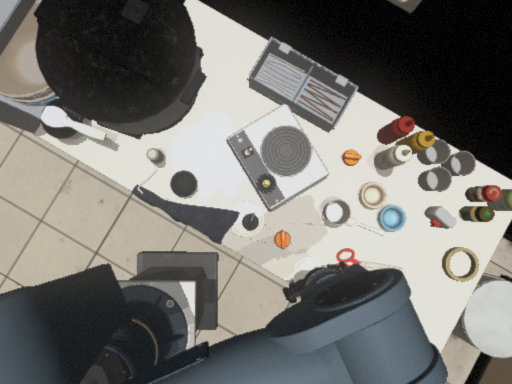

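View pics/side0.png

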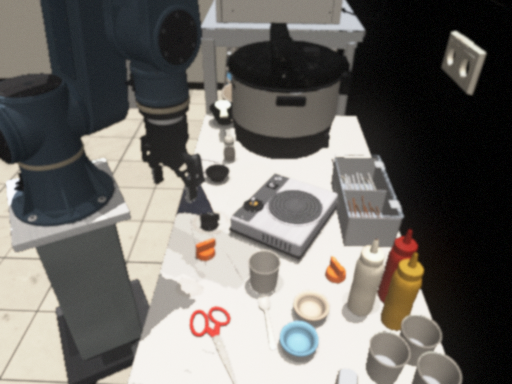

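View pics/wrist0.png

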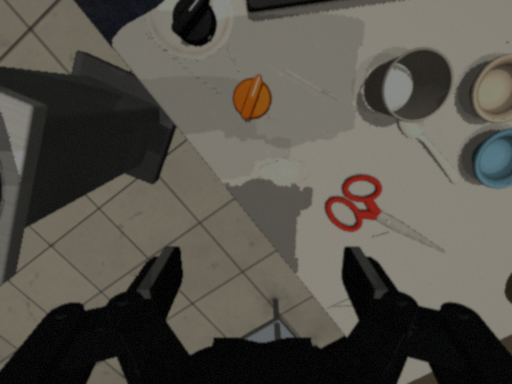

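Knob-shaped candidates in the top view: black (250,221), orange (283,240), orange (352,157). The black one fits the description. I'll enlarge it and the strip.

```bash
python3 - <<'E'
from h import *
import pickle
t=pickle.load(open('top0.pkl','rb'));s=pickle.load(open('side0.pkl','rb'));w=pickle.load(open('wrist0.pkl','rb'))
f=lambda c,x,y,ww,hh,k:cv2.resize(c['image'][y:y+hh,x:x+ww],None,fx=k,fy=k,interpolation=cv2.INTER_CUBIC)
a=f(t,220,100,110,150,4)[:600]
b=f(s,185,165,90,75,4); d=f(w,140,0,120,75,3)
im=np.zeros((600,800,3),np.uint8);im[:,:440]=a;im[:300,440:]=b;im[310:535,440:800]=d
save('crop0',im)
z=t['range_z'];
for v in range(204,240,3): print(v,[int(round(pts(t,u,v,z[v,u])[2])) for u in range(232,272,3)])
E
```

```text
204 [0, -4, -3, -3, 0, -1, -2, 2, 1, 0, -4, 18, 56, 61]
207 [0, 0, 2, 1, -3, -1, 0, 4, -2, 1, -1, 0, 47, 58]
210 [0, -6, -2, 0, -2, 1, 0, 0, -2, 0, -4, -3, 15, -1]
213 [5, 1, -1, 0, 0, 2, -3, 39, -1, -2, 1, 1, -3, 2]
216 [2, -2, 3, 0, 3, 15, 24, 41, 7, -1, 1, -1, -2, -3]
219 [2, -2, -3, 1, 12, 14, 42, 39, 13, 2, 4, -2, -3, -4]
222 [-1, 0, 0, 0, 16, 15, 1167, 13, 18, -3, 1, -3, -3, -3]
225 [0, 3, 0, -1, 20, 37, 40, 15, 15, 1, 3, -4, -6, -2]
228 [0, 1, 1, 1, -3, 35, 40, 14, 0, -2, -2, -1, 1, -1]
231 [-1, 2, -1, -1, -1, 0, 0, -1, 2, -2, -1, -3, -4, -2]
234 [1, -3, 1, -2, 0, -1, -4, -1, -2, -3, 0, -2, -2, 2]
237 [1, 0, -5, -2, -4, 0, 0, -2, -1, -2, 0, -1, -1, -2]
```

View pics/crop0.png

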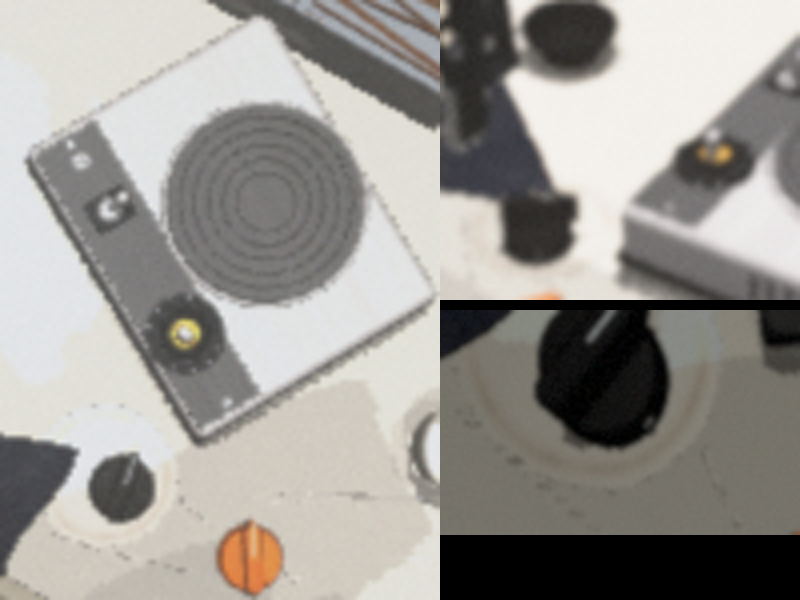

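The enlarged crop shows that the black knob with the white index line at (250,221) is the one meant. The shaft is at about (266,183) and the toggle at about (248,152). Measuring now.

```bash
python3 - <<'E'
from h import *
import pickle
t=pickle.load(open('top0.pkl','rb'));s=pickle.load(open('side0.pkl','rb'))
# hotplate top: depth points 50..64 in region
z=t['range_z'];vv,uu=np.mgrid[95:220,220:335]
P=pts(t,uu.ravel(),vv.ravel(),z[95:220,220:335].ravel().astype(float)).reshape(uu.shape+(3,))
m=((P[...,2]>50)&(P[...,2]<76)).astype(np.uint8)
n,l,st,ce=cv2.connectedComponentsWithStats(cv2.morphologyEx(m,cv2.MORPH_OPEN,np.ones((5,5),np.uint8)))
k=1+np.argmax(st[1:,4]);ys,xs=np.where(l==k)
r=cv2.minAreaRect(np.stack([xs+220,ys+95],1).astype(np.float32));bp=cv2.boxPoints(r)
W=[ray(t,*p,58)[:2] for p in bp];print(bp,np.round(W,1))
W=np.array(W);print('sides',np.linalg.norm(W-np.roll(W,1,0),axis=1))
print('zmed top',np.median(P[l==k][:,2]))
# circle fit of iron plate? from image; strip
c=W.mean(0)
for i in range(4):
    e=W[(i+1)%4]-W[i];print(i,np.degrees(np.arctan2(e[1],e[0])),np.linalg.norm(e))
hsv=cv2.cvtColor(t['image'],cv2.COLOR_RGB2HSV)
def cen(c,m,x0,y0,x1,y1):
    q=np.zeros(m.shape,bool);q[y0:y1,x0:x1]=1;ys,xs=np.where(m&q);return xs.mean(),ys.mean(),len(xs)
g=(hsv[...,1]>110)
a=cen(t,g,255,172,277,195);print('brass',a,ray(t,a[0],a[1],66))
hs=cv2.cvtColor(s['image'],cv2.COLOR_RGB2HSV)
b=cen(s,hs[...,1]>110,240,190,262,215);print(b,ray(s,b[0],b[1],66))
# knob
dk=(t['image'].max(2)<90)
a=cen(t,dk,238,208,262,234);print('knob',a,ray(t,a[0],a[1],20))
big=lambda c,x,y,ww,hh,k:cv2.resize(c['image'][y:y+hh,x:x+ww],None,fx=k,fy=k,interpolation=cv2.INTER_CUBIC)
im=np.zeros((600,800,3),np.uint8)
im[:300,:400]=big(t,250,172,40,30,10);im[:300,400:]=big(t,230,206,40,30,10)
im[300:,:400]=big(s,235,190,40,30,10);im[300:,400:]=big(t,230,138,40,30,10)
save('crop1',im)
E
```

```text
[[225.88235  137.47058 ]
 [286.4706   101.117645]
 [329.88235  173.47058 ]
 [269.2941   209.82352 ]] [[ 560.  -250.2]
 [ 665.4 -421.8]
 [ 459.  -543.6]
 [ 356.5 -372.5]]
sides [237.46395141 201.42890466 239.64629961 199.48291529]
zmed top 59.47372778480118
0 -58.43879725838084 201.42890465996533
1 -149.4478926225412 239.6462996074546
2 120.94195168687614 199.48291528968832
3 31.015221323733495 237.46395140710723
brass (np.float64(266.90909090909093), np.float64(181.9090909090909), 11) [ 434.05707449 -365.49171123   66.        ]
(np.float64(254.8125), np.float64(203.125), 16) [ 435.21665667 -365.78694137   66.        ]
knob (np.float64(249.8048780487805), np.float64(222.27439024390245), 164) [ 320.71565997 -318.59992802   20.        ]
```

View pics/crop1.png

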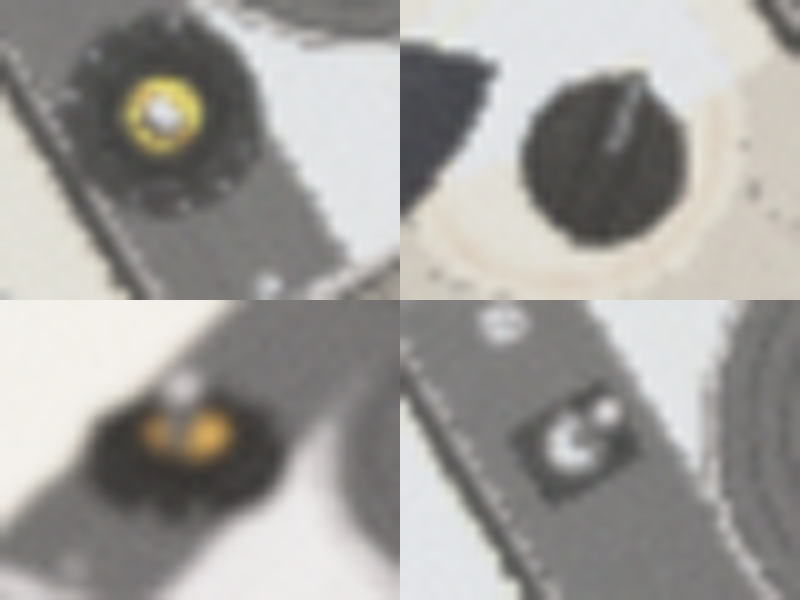

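Hotplate yaw is about -59° and its centre about (510,-397). That predicts the shaft at (431,-363), and the brass nut measured (434.5,-365.6), so they agree. Next I go behind the toggle with the jaws shut and look.

```bash
cat >> h.py <<'E'
from scipy.spatial.transform import Rotation as Ro
HY=np.radians(-59);HC=np.array([432.9+36.05+42.86,-364.2-60-0+25.75])
def hp(x,y,z):
    return np.array([HC[0]+np.cos(HY)*x-np.sin(HY)*y,HC[1]+np.sin(HY)*x+np.cos(HY)*y,z])
def plan(p,yawz=None):
    s=read_state();R=s['eef_rot'];
    d=R.T@(np.array(p)-s['ee_pos'])/10
    w=np.zeros(3)
    if yawz is not None:
        a=np.radians(yawz);z=np.array([np.cos(a),np.sin(a),0]);y=np.array([0,0,-1.]);T=np.stack([np.cross(y,z),y,z],1)
        w=np.degrees(Ro.from_matrix(R.T@T).as_rotvec())
    print('shift cm',d.round(2),'rot',w.round(1),'pos',s['ee_pos'].round(1),'F',s['force'].round(1),'w',round(s['gripper_width'],1),'t',s['clock'],'q',s['qpos'].round(0))
E
python3 - <<'E'
from h import *
print(HC,hp(-70,52,0),hp(-70,-50,0))
plan(hp(-25,52,140),-59)
E
```

```text
[ 511.81 -398.45] [ 520.33003439 -311.66630906    0.        ] [ 432.89896972 -364.2001927     0.        ]
shift cm [-35.41   9.09   4.13] rot [ 0. -7. -0.] pos [ 203.2 -456.6  230.9] F [-0.2 -0.2 -0.2] w 85.4 t 0.15 q [-66.  12.  -2.  76.   0.  90.]
```

>>> play_rows(moves=[[-10, 1, 1.2, 0, -3, 0, -1], [-20, 2.5, 2.4, 0, -5, 0, -1], [-35.4, 5, 4.1, 0, -7, 0, -1], [-35.4, 6.5, 4.1, 0, -7, 0, -1], [-35.4, 6.5, 4.1, 0, -7, 0, -1]])

```text
clock: 0.65
ee_pos: [440.2, -382.1, 189.9]
eef_rot: [[-0.857, -0.0, 0.515], [-0.515, 0.001, -0.857], [-0.0, -1.0, -0.001]]
force: [0.1, -1.6, 0.5]
gripper_width: 12.3
```

>>> play_rows(moves=[[-5, 1, 0.6, 0, -2, 0, -1], [-10, 1, 0.9, 0, -3, 0, -1], [-10, 1, 0.9, 0, -3, 0, -1]])

```text
clock: 0.95
ee_pos: [534.3, -335.0, 178.4]
eef_rot: [[-0.826, -0.001, 0.563], [-0.563, 0.002, -0.826], [-0.0, -1.0, -0.002]]
force: [-0.5, -1.0, -0.3]
gripper_width: 0.1
```

```bash
python3 - <<'E'
from h import *
plan(hp(-25,52,140),-59)
E
```

```text
shift cm [0.1  3.83 1.79] rot [ 0.1  3.3 -0. ] pos [ 534.3 -335.   178.4] F [-0.5 -1.  -0.3] w 0.1 t 0.95 q [-32.  29.  14.  75.   0. 114.]
```

```bash
python3 - <<'E'
from h import *
import pickle
s=read_state();c=camera('wrist');pickle.dump((s,c),open('w1.pkl','wb'));save('w1',c['image'])
E
```

```text
(no output)
```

View pics/w1.png

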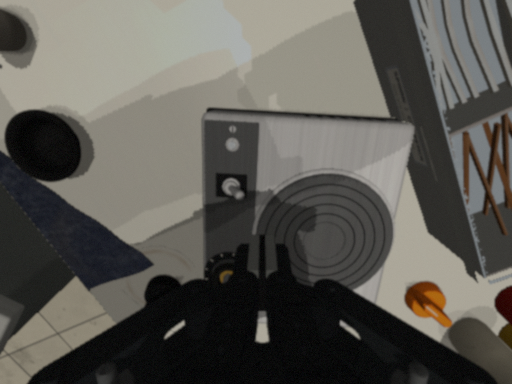

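```bash
cat >> h.py <<'E'
def wcam(s,c):
    T=np.eye(4);T[:3,:3]=s['eef_rot'];T[:3,3]=s['ee_pos'];M=np.linalg.inv(T@c['tool_from_camera'])
    d=dict(c);d['R']=M[:3,:3];d['t']=M[:3,3];return d
def tohp(p):
    d=np.array(p[:2])-HC;return np.array([np.cos(HY)*d[0]+np.sin(HY)*d[1],-np.sin(HY)*d[0]+np.cos(HY)*d[1]])
E
python3 - <<'E'
from h import *
import pickle
s,c=pickle.load(open('w1.pkl','rb'));w=wcam(s,c)
for n,u,v,h in [('base',231,186,68),('tip',239,196,89),('corner FL',206,110,58),('corner BL',413,123,58),('brass',224,275,66)]:
    p=ray(w,u,v,h);print(n,p.round(1),tohp(p).round(1))
im=np.zeros((600,800,3),np.uint8)
im[:,:400]=cv2.resize(c['image'][165:225,210:250],None,fx=10,fy=10,interpolation=cv2.INTER_CUBIC)
im[:,400:]=cv2.resize(c['image'][240:300,200:240],None,fx=10,fy=10,interpolation=cv2.INTER_CUBIC)
save('crop2',im)
E
```

```text
base [ 520.1 -309.3   68. ] [-72.1  53.1]
tip [ 523.2 -318.4   89. ] [-62.8  51. ]
corner FL [ 565. -253.   58.] [-97.2 120.5]
corner BL [ 661.9 -415.4   58. ] [ 91.8 119.9]
brass [ 430.9 -356.5   66. ] [-77.6 -47.8]
```

View pics/crop2.png

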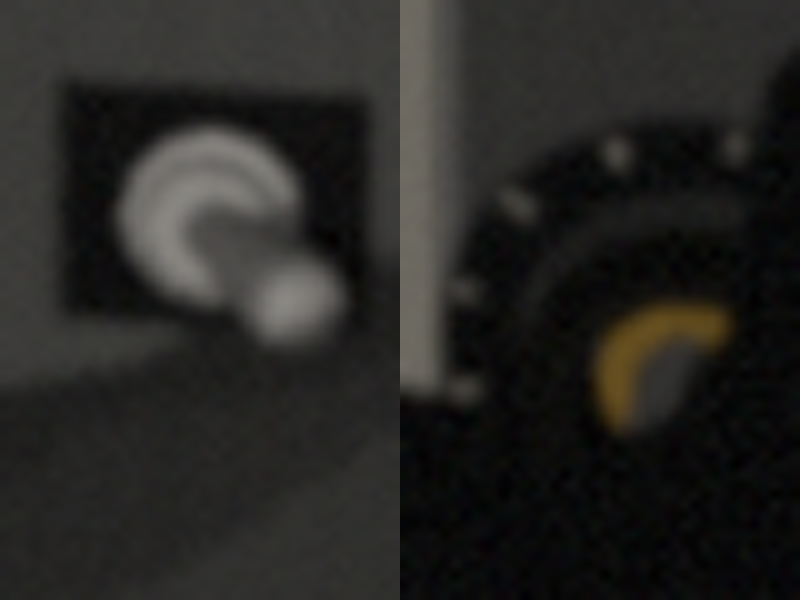

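The measurements agree with the hotplate frame to 2–3 mm, and the lever leans back (on). I descend behind it.

```bash
python3 - <<'E'
from h import *
plan(hp(-28,52,79),-59)
E
```

```text
shift cm [-0.12  9.97  1.49] rot [0.1 3.2 0. ] pos [ 532.8 -336.2  178.7] F [-0.2  0.2  0. ] w 0.2 t 1.0 q [-32.  29.  14.  75.   0. 114.]
```

>>> play_rows(moves=[[-0.1, 0, 1.5, 0, 3.2, 0, -1], [-0.1, 4, 1.5, 0, 3.2, 0, -1], [-0.1, 8, 1.5, 0, 3.2, 0, -1], [-0.1, 10, 1.5, 0, 3.2, 0, -1], [-0.1, 10, 1.5, 0, 3.2, 0, -1]])

```text
clock: 1.5
ee_pos: [539.2, -347.4, 75.7]
eef_rot: [[-0.858, -0.006, 0.514], [-0.514, 0.004, -0.858], [0.003, -1.0, -0.007]]
force: [0.1, 0.8, -0.5]
gripper_width: -0.2
```

```bash
python3 - <<'E'
from h import *
s=read_state();print(s['ee_pos'],tohp(s['ee_pos']),s['force'])
c=camera('wrist');save('w2',c['image'])
E
```

```text
[ 539.2113114  -347.43459102   75.74806999] [-29.61602174  49.76238616] [ 0.13514893  0.75086288 -0.52048573]
```

View pics/w2.png

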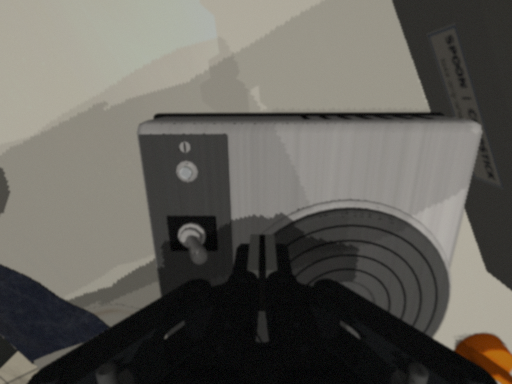

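Fingertips (about u 232–295) stand behind the lever tip at (197,257), level with it. Pushing forward in steps.

>>> play_rows(moves=[[-0.2, -0.1, -0.5, 0, 0, 0, -1], [-0.2, -0.1, -1.0, 0, 0, 0, -1], [-0.2, -0.1, -1.4, 0, 0, 0, -1], [-0.2, -0.1, -1.8, 0, 0, 0, -1], [-0.2, -0.1, -2.2, 0, 0, 0, -1]])

```text
clock: 2.05
ee_pos: [531.5, -328.8, 80.3]
eef_rot: [[-0.858, -0.001, 0.514], [-0.514, 0.0, -0.858], [0.001, -1.0, -0.001]]
force: [2.3, -9.8, 13.1]
gripper_width: 0.1
```

```bash
python3 - <<'E'
from h import *
s=read_state();print(s['ee_pos'],tohp(s['ee_pos']),s['force'])
c=camera('wrist');save('w3',c['image'][150:350,100:400])
E
```

```text
[ 531.52705746 -328.81829868   80.33431566] [-49.53098214  52.76379432] [ 2.27794816 -9.75537264 13.09803245]
```

View pics/w3.png

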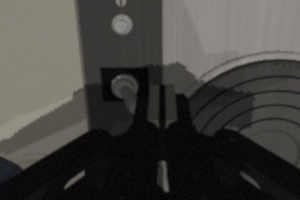

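The push force is mostly upward (13 N), so the fingertip is riding on the lever's end. I back off, go lower, and push again.

>>> play_rows(moves=[[0, 0, 0.8, 0, 0, 0, -1], [0, 0, 1.2, 0, 0, 0, -1], [0, 0.6, 1.2, 0, 0, 0, -1], [0, 0.8, 1.2, 0, 0, 0, -1], [0, 0.8, 1.2, 0, 0, 0, -1]])

```text
clock: 2.6
ee_pos: [537.1, -338.5, 71.6]
eef_rot: [[-0.858, -0.002, 0.514], [-0.514, 0.001, -0.858], [0.001, -1.0, -0.002]]
force: [0.2, -0.2, -0.1]
gripper_width: 0.1
```

```bash
python3 - <<'E'
from h import *
s=read_state();print(s['ee_pos'],tohp(s['ee_pos']),s['force'])
c=camera('wrist');save('w4',cv2.resize(c['image'][180:300,150:320],None,fx=4,fy=4))
E
```

```text
[ 537.10575533 -338.47348255   71.5608674 ] [-38.38163244  52.5728844 ] [ 0.20841102 -0.15948398 -0.09994693]
```

View pics/w4.png

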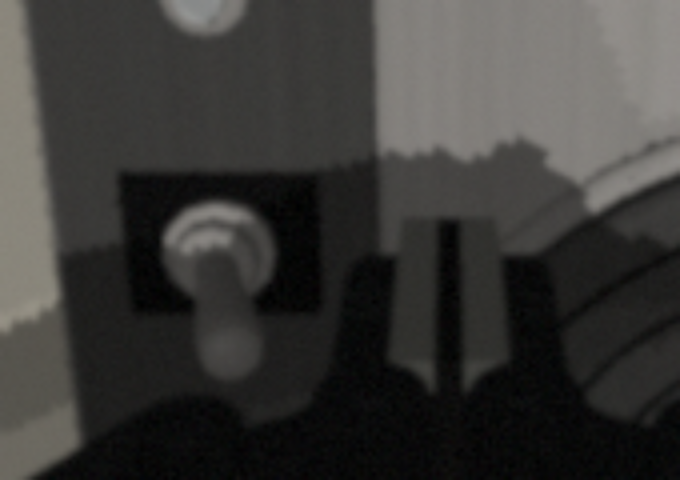

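>>> play_rows(moves=[[0, 0, -0.7, 0, 0, 0, -1], [0, 0, -1.3, 0, 0, 0, -1], [0, 0, -1.7, 0, 0, 0, -1], [0, 0, -2.1, 0, 0, 0, -1], [0, 0, -2.4, 0, 0, 0, -1]])

```text
clock: 3.15
ee_pos: [524.7, -317.5, 72.1]
eef_rot: [[-0.857, -0.002, 0.515], [-0.515, 0.001, -0.857], [0.001, -1.0, -0.002]]
force: [1.0, -0.9, -0.2]
gripper_width: -0.2
```

```bash
python3 - <<'E'
from h import *
s=read_state();print(s['ee_pos'],tohp(s['ee_pos']),s['force'])
c=camera('wrist');save('w5',cv2.resize(c['image'][180:300,150:320],None,fx=4,fy=4))
E
```

```text
[ 524.67428417 -317.45329901   72.11595368] [-62.80212739  52.74322869] [ 0.95031356 -0.91378949 -0.19020376]
```

View pics/w5.png

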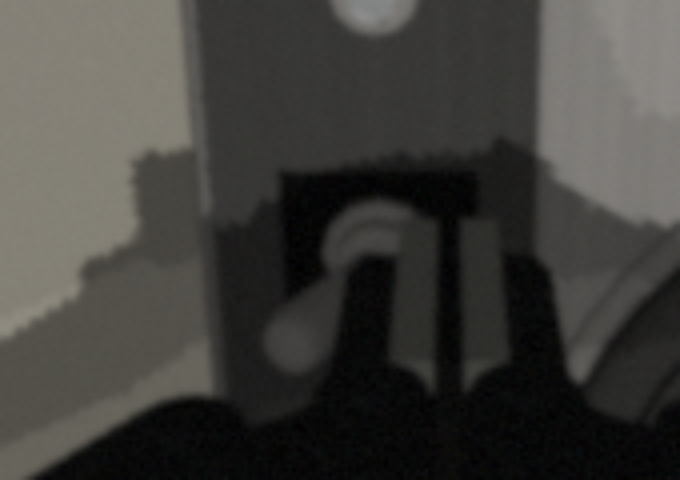

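The lever tip moved to the left of its base (crop (290,335)) and the force dropped off, so the toggle is off. I retract and look at the shaft.

>>> play_rows(moves=[[0, 0, 0.8, 0, 0, 0, -1], [0, 0, 1.2, 0, 0, 0, -1], [0, -4, 1.2, 0, 0, 0, -0.2], [4, -7.5, 1.0, 0, 0, 0, -0.2], [8, -7.5, 0.5, 0, 0, 0, -0.2]])

```text
clock: 3.7
ee_pos: [460.4, -364.6, 150.8]
eef_rot: [[-0.857, 0.003, 0.516], [-0.516, -0.002, -0.857], [-0.001, -1.0, 0.003]]
force: [0.3, -1.6, -0.9]
gripper_width: 34.6
```

```bash
python3 - <<'E'
from h import *
plan(hp(-70,-115,140),-59)
E
```

```text
shift cm [ 8.84  1.07 -1.47] rot [-0.2  0.1 -0.1] pos [ 460.4 -364.6  150.8] F [ 0.3 -1.6 -0.9] w 34.6 t 3.7 q [-38.  24.   2.  68.  -0. 111.]
```

>>> play_rows(moves=[[4.5, 0.5, -0.8, 0, 0, 0, -0.2], [8.8, 1, -1.5, 0, 0, 0, -0.2], [8.8, 1, -1.5, 0, 0, 0, -0.2], [8.8, 1, -1.5, 0, 0, 0, -0.2], [8.8, 1, -1.5, 0, 0, 0, -0.2]])

```text
clock: 4.2
ee_pos: [378.1, -397.3, 140.7]
eef_rot: [[-0.856, 0.003, 0.516], [-0.516, -0.002, -0.856], [-0.001, -1.0, 0.003]]
force: [-0.5, 0.2, 1.5]
gripper_width: 34.3
```

```bash
python3 - <<'E'
from h import *
import pickle
s=read_state();c=camera('wrist');pickle.dump((s,c),open('w6.pkl','wb'));save('w6',c['image']);print(s['ee_pos'],s['qvel'].round(1))
E
```

```text
[ 378.05916424 -397.26983633  140.71079428] [ 0.8  0.1  0.1 -0.  -0.1 -0.1]
```

View pics/w6.png

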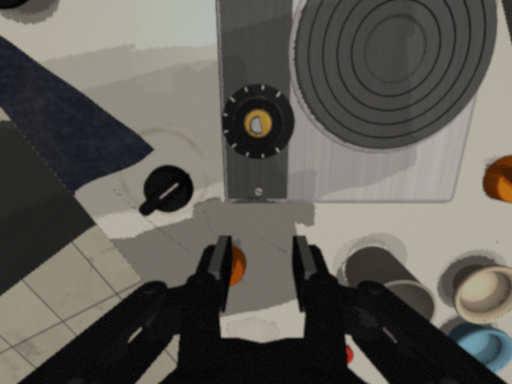

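```bash
python3 - <<'E'
from h import *
import pickle
s,c=pickle.load(open('w6.pkl','rb'))
g=np.clip((c['image']/255.)**0.6*255,0,255).astype(np.uint8)
im=np.zeros((600,800,3),np.uint8)
im[:480,:400]=cv2.resize(g[106:142,243:273],(400,480),interpolation=cv2.INTER_CUBIC)
im[:600,400:]=cv2.resize(g[155:230,138:188+0],(400,600),interpolation=cv2.INTER_CUBIC)
save('crop6',im)
E
```

```text
(no output)
```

View pics/crop6.png

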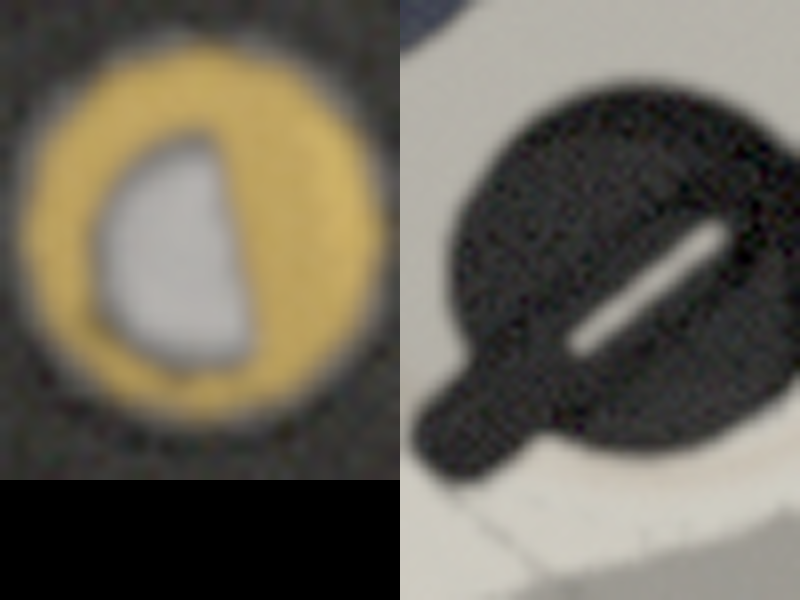

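```bash
python3 - <<'E'
from h import *
import pickle
s,c=pickle.load(open('w6.pkl','rb'));w=wcam(s,c)
im=c['image'].astype(int);hsv=cv2.cvtColor(c['image'],cv2.COLOR_RGB2HSV)
def comp(m,x0,y0,x1,y1):
    q=np.zeros(m.shape,np.uint8);q[y0:y1,x0:x1]=m[y0:y1,x0:x1];n,l,st,ce=cv2.connectedComponentsWithStats(q);k=1+np.argmax(st[1:,4]);return l==k
yaw=lambda d:np.degrees(np.arctan2(d[1],d[0]))
# brass+shaft disc
disc=comp((im.max(2)>75),240,104,275,145)
cs,_=cv2.findContours(disc.astype(np.uint8),cv2.RETR_EXTERNAL,cv2.CHAIN_APPROX_NONE)
e=cv2.fitEllipse(max(cs,key=len));p=ray(w,*e[0],66);print('nut',e,p,tohp(p))
sh=comp((im.max(2)>75)&(hsv[...,1]<70),246,110,268,138)
print('shaft px',sh.sum())
A=np.array([243,106]);L=np.array([[215,145],[252,350]])/13.333+A
a,b=[ray(w,*q,82) for q in L];n=b-a;n=np.array([-n[1],n[0]]);
nr=np.array([np.cos(np.radians(-59)),np.sin(np.radians(-59))])
if n@nr<0:n=-n
n/=np.linalg.norm(n)
print('flat len (11.3 full, 8.9?)',np.linalg.norm(b-a),'yaw',yaw(n))
cs,_=cv2.findContours(sh.astype(np.uint8),cv2.RETR_EXTERNAL,cv2.CHAIN_APPROX_NONE)
q=np.array([ray(w,*z,82)[:2] for z in max(cs,key=len)[:,0,:]]);print(q.min(0),q.max(0))
# flat fit: extreme along n
pr=q@n;print('extent along n',pr.min(),pr.max(),pr.max()-pr.min(),'(8 expected)')
t=np.array([-n[1],n[0]]);pt=q@t;print('along t',pt.max()-pt.min(),'mid',(pt.max()+pt.min())/2)
ax=n*(pr.max()-2)+t*(pt.max()+pt.min())/2;print('axis from shaft',ax,tohp(ax))
# knob
B=np.array([138,155]);K=[ray(w,*(np.array(k)/8+B),40) for k in [(578,345),(720,232)]]
d=K[1]-K[0];print('line',K,np.linalg.norm(d),yaw(d))
ln=comp((im.min(2)>105),150,175,185,202);ys,xs=np.where(ln);P=np.array([ray(w,x,y,40)[:2] for x,y in zip(xs,ys)]);vx,vy,x0,y0=cv2.fitLine(P.astype(np.float32),cv2.DIST_L2,0,.01,.01).ravel();print('fit',yaw((vx,vy)),x0,y0,len(P))
# skirt circle at z=18: edge pts from crop
E=np.array([[640,85],[500,170],[450,260],[640,450],[740,415],[580,110]])/8.+B
Q=np.array([ray(w,*k,18)[:2] for k in E])
M=np.c_[2*Q,np.ones(len(Q))];sol=np.linalg.lstsq(M,(Q**2).sum(1),rcond=None)[0];print('skirt',sol[:2],np.sqrt(sol[2]+sol[:2]@sol[:2]))
print('nose end expected',sol[:2]+28.5*d[:2]/np.linalg.norm(d[:2]))
perp=np.array([-vy,vx]);print('line offset from centre',(np.array([x0,y0])-sol[:2])@perp)
E
```

```text
nut ((257.83123779296875, 122.7944564819336), (26.373119354248047, 26.863367080688477), 0.9207856059074402) [ 431.76583086 -362.00095071   66.        ] [-72.46872797 -49.83859623]
shaft px 148
flat len (11.3 full, 8.9?) 10.733287313715259 yaw -48.55053021646631
[ 426.13256359 -366.63380669] [ 436.43856448 -356.63801949]
extent along n 551.7179392369962 559.0866619247538 7.368722687757554 (8 expected)
along t 11.056377079784056 mid 83.9787571629138
axis from shaft [ 431.71410289 -361.96811174] [-72.52351834 -49.86602242]
line [array([ 348.81691585, -359.95204659,   40.        ]), array([ 369.22156489, -367.41795086,   40.        ])] 21.727619037613326 -20.097184549175434
fit -20.022123 343.69434 -326.77405 4
skirt [ 352.04801146 -362.84331308] 22.882785965963446
nose end expected [ 378.81267889 -372.6362992 ]
line offset from centre 31.029099930552857
```

```bash
python3 - <<'E'
from h import *
import pickle
s,c=pickle.load(open('w6.pkl','rb'));w=wcam(s,c)
yaw=lambda d:np.degrees(np.arctan2(d[1],d[0]))
B=np.array([138-50,155]);K=[ray(w,*(np.array(k)/8+B),40) for k in [(578,345),(720,232)]]
d=K[1]-K[0];u=d[:2]/np.linalg.norm(d[:2]);print('line',K,np.linalg.norm(d),yaw(d))
E=np.array([[640,85],[500,170],[450,260],[640,450],[740,415],[580,110]])/8.+B
Q=np.array([ray(w,*k,18)[:2] for k in E])
M=np.c_[2*Q,np.ones(len(Q))];sol=np.linalg.lstsq(M,(Q**2).sum(1),rcond=None)[0];print('skirt',sol[:2],np.sqrt(sol[2]+sol[:2]@sol[:2]))
p=np.array([-u[1],u[0]])
print('line ends rel centre (along,off)',[((k[:2]-sol[:2])@u,(k[:2]-sol[:2])@p) for k in K])
r=ray(w,*(np.array((455,440))/8+B),40)[:2]-sol[:2];print('round end',r@u,r@p)
E
```

```text
line [array([ 325.05834911, -320.38751686,   40.        ]), array([ 345.84252541, -328.50280366,   40.        ])] 22.3123253827746 -21.328410997042656
skirt [ 326.41346335 -320.16966641] 22.654927451411574
line ends rel centre (along,off) [(np.float64(-1.1830687238787985), np.float64(-0.6958029932046472)), (np.float64(21.1292566588958), np.float64(-0.6958029932046476))]
round end -20.864999673289297 -0.43702169530028706
```

I had misplaced the crop offset; with that fixed, wrist and top views agree roughly: knob about (324,-319.5), nose yaw about -21°, shaft flat yaw about -48.5°. To cancel calibration error I'll re-view the shaft and the knob at the same tool yaws I'll use to seat (41.5°) and grasp (68.7°).

>>> play_rows(moves=[[0, 0, 0, 0, -8.5, 0, -0.2], [0, 0, 0, 0, -17, 0, -0.2], [0, 0, 0, 0, -25.5, 0, -0.2], [0, 0, 0, 0, -34, 0, -0.2], [0, 0, 0, 0, -42.5, 0, -0.2]])

```text
clock: 4.75
ee_pos: [379.4, -396.7, 140.5]
eef_rot: [[-0.275, 0.003, 0.962], [-0.962, -0.002, -0.275], [0.001, -1.0, 0.003]]
force: [-1.0, 0.8, -0.4]
gripper_width: 34.4
```

>>> play_rows(moves=[[0, 0, 0, 0, -8.5, 0, -0.2], [0, 0, 0, 0, -17, 0, -0.2], [0, 0, 0, 0, -25.5, 0, -0.2], [0, 0, 0, 0, -34, 0, -0.2], [0, 0, 0, 0, -42.5, 0, -0.2]])

```text
clock: 5.25
ee_pos: [380.4, -396.2, 140.4]
eef_rot: [[0.454, 0.003, 0.891], [-0.891, -0.002, 0.454], [0.003, -1.0, 0.002]]
force: [1.0, 0.0, 0.2]
gripper_width: 33.9
```

```bash
python3 - <<'E'
from h import *
plan([472,-408,140],41.5)
E
```

```text
shift cm [5.21 0.06 7.62] rot [ -0.1 -14.5   0.2] pos [ 380.4 -396.2  140.4] F [1.  0.  0.2] w 33.9 t 5.25 q [-46.  20.  -5.  65.   0.  17.]
```

>>> play_rows(moves=[[2.6, 0, 3.8, 0, -8, 0, -0.2], [5.2, 0, 7.6, 0, -14.5, 0, -0.2], [5.2, 0, 7.6, 0, -14.5, 0, -0.2], [5.2, 0, 7.6, 0, -14.5, 0, -0.2], [5.2, 0, 7.6, 0, -14.5, 0, -0.2]])

```text
clock: 5.75
ee_pos: [471.6, -407.6, 140.4]
eef_rot: [[0.663, 0.002, 0.749], [-0.749, -0.002, 0.663], [0.003, -1.0, 0.001]]
force: [-0.5, -0.4, 0.2]
gripper_width: 34.3
```

```bash
python3 - <<'E'
from h import *
import pickle
s=read_state();c=camera('wrist');pickle.dump((s,c),open('w7.pkl','wb'));print(s['ee_pos'],s['qvel'].round(1))
g=np.clip((c['image']/255.)**0.6*255,0,255).astype(np.uint8)
w=wcam(s,c);q=w['R']@np.array([432,-362.5,75])+w['t'];u,v=int(w['fx']*q[0]/q[2]+w['cx']),int(w['fy']*q[1]/q[2]+w['cy']);print(u,v)
im=np.zeros((600,800,3),np.uint8);im[:288,:384]=cv2.resize(g,(384,288))
im[:400,400:]=cv2.resize(g[v-20:v+20,u-20:u+20],(400,400),interpolation=cv2.INTER_CUBIC);save('w7',im)
E
```

```text
[ 471.6295293  -407.55935057  140.44387243] [-0.8 -1.  -0.6 -0.   0.  -0.2]
261 128
```

View pics/w7.png

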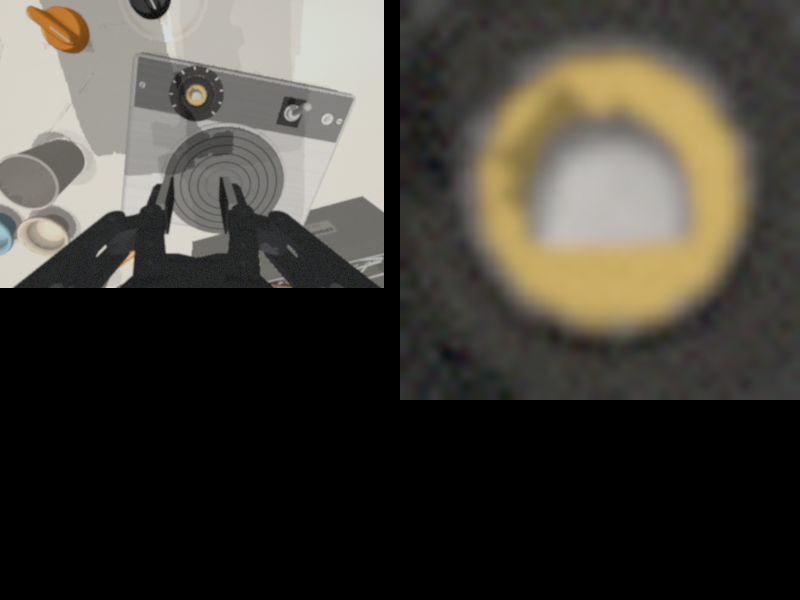

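```bash
python3 - <<'E'
from h import *
import pickle
s,c=pickle.load(open('w7.pkl','rb'));w=wcam(s,c)
im=c['image'].astype(int);hsv=cv2.cvtColor(c['image'],cv2.COLOR_RGB2HSV)
q=np.zeros((384,512),np.uint8);m=(im.max(2)>75);q[108:148,241:281]=m[108:148,241:281]
n,l,st,ce=cv2.connectedComponentsWithStats(q);k=1+np.argmax(st[1:,4]);d=(l==k).astype(np.uint8)
cs,_=cv2.findContours(d,cv2.RETR_EXTERNAL,cv2.CHAIN_APPROX_NONE);e=cv2.fitEllipse(max(cs,key=len));p=ray(w,*e[0],66);print('nut',e,p)
edge=[ray(w,241+(x-400)/10-.5+.0,108+y/10-.5,82) for x,y in((540,246),(690,241))]
d=edge[1]-edge[0];nn=np.array([-d[1],d[0]])/np.hypot(d[0],d[1]);
x=s['eef_rot'][:2,0]
if nn@x<0:nn=-nn
print('flat yaw',np.degrees(np.arctan2(nn[1],nn[0])),'len',np.hypot(*d[:2]))
mid=(edge[0]+edge[1])/2;ax=mid[:2]-2*nn;print('axis from flat',ax)
for P in(p[:2],ax):
    r=s['eef_rot'].T@np.array([*(P-s['ee_pos'][:2]),0]);print('tool-rel xz',r[[0,2]])
E
```

```text
nut ((261.54412841796875, 126.41612243652344), (26.442975997924805, 27.135244369506836), 179.08656311035156) [ 431.23717388 -362.06924111   66.        ]
flat yaw -46.64986721428185 len 10.614920024057948
axis from flat [ 431.52709693 -362.01733783]
tool-rel xz [-60.83467977  -0.09965355]
tool-rel xz [-60.68140463   0.15185347]
```

Shaft axis: nut and flat agree at (431.4,-362.0), flat yaw about -47.5°. Now the knob view at the grasp yaw.

```bash
python3 - <<'E'
from h import *
plan([381,-341.5,105],68.7)
E
```

```text
shift cm [-10.96   3.54  -2.38] rot [  0.  -27.2   0.2] pos [ 471.4 -407.8  140.8] F [ 0.1 -0.5 -0.1] w 33.9 t 5.8 q [-41.  28.   8.  69.   0.   8.]
```

>>> play_rows(moves=[[-4, 0, -0.8, 0, -8, 0, -0.2], [-8, 0, -1.6, 0, -16, 0, -0.2], [-11, 0, -2.4, 0, -24, 0, -0.2], [-11, 2, -2.4, 0, -27.2, 0, -0.2], [-11, 3.5, -2.4, 0, -27.2, 0, -0.2]])

```text
clock: 6.3
ee_pos: [379.4, -341.0, 105.8]
eef_rot: [[0.932, 0.004, 0.363], [-0.363, -0.003, 0.932], [0.004, -1.0, -0.001]]
force: [0.4, 0.3, 0.1]
gripper_width: 34.1
```

>>> play_rows(moves=[[0, 0, 0, 0, 0, 0, -0.2], [0, 0, 0, 0, 0, 0, -0.2]])

```text
clock: 6.5
ee_pos: [378.9, -341.0, 106.4]
eef_rot: [[0.932, 0.004, 0.364], [-0.364, -0.003, 0.932], [0.005, -1.0, -0.002]]
force: [-0.4, -0.5, 0.9]
gripper_width: 34.2
```

```bash
python3 - <<'E'
from h import *
import pickle
s=read_state();c=camera('wrist');pickle.dump((s,c),open('w8.pkl','wb'));print(s['ee_pos'],s['qvel'].round(1))
g=np.clip((c['image']/255.)**0.6*255,0,255).astype(np.uint8)
w=wcam(s,c);q=w['R']@np.array([324,-319.5,30])+w['t'];u,v=int(w['fx']*q[0]/q[2]+w['cx']),int(w['fy']*q[1]/q[2]+w['cy']);print(u,v)
im=np.zeros((600,800,3),np.uint8);im[:192,:256]=cv2.resize(g,(256,192))
im[:520,280:800]=cv2.resize(g[v-50:v+50,u-50:u+50],(520,520),interpolation=cv2.INTER_CUBIC);save('w8',im)
E
```

```text
[ 378.86538656 -340.99240315  106.44775482] [0.2 0.1 1.5 0.4 0.  0. ]
262 128
```

View pics/w8.png

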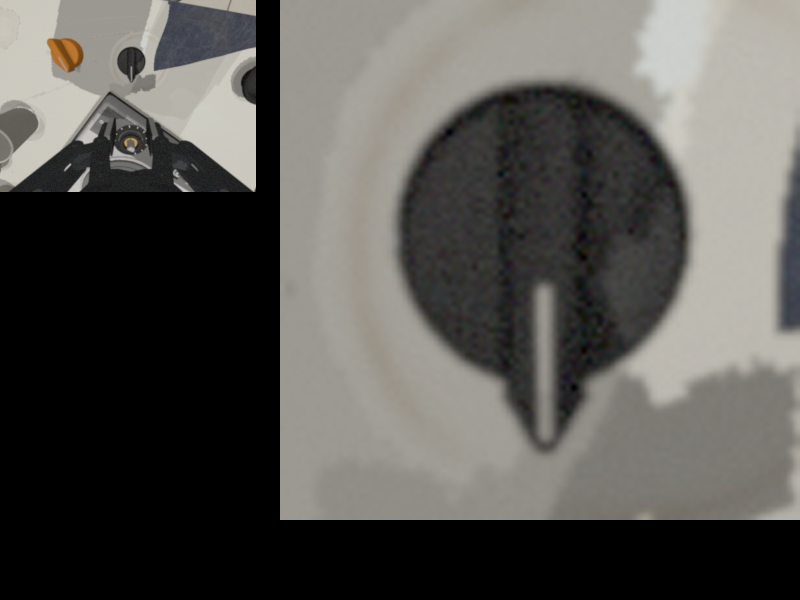

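```bash
python3 - <<'E'
from h import *
import pickle
s,c=pickle.load(open('w8.pkl','rb'));w=wcam(s,c)
px=lambda x,y:(212+(x-280)/5.2-.5,78+y/5.2-.5)
yaw=lambda d:np.degrees(np.arctan2(d[1],d[0]))
a=ray(w,*px(543.5,285),40);b=ray(w,*px(545,440),40);d=(b-a)[:2];u=d/np.linalg.norm(d);print('nose yaw',yaw(d),'len',np.linalg.norm(d))
E=[(402,230),(688,230),(545,85),(445,130),(645,130),(440,325),(650,325)]
Q=np.array([ray(w,*px(*k),16)[:2] for k in E]);M=np.c_[2*Q,np.ones(len(Q))];S=np.linalg.lstsq(M,(Q**2).sum(1),rcond=None)[0];print('skirt',S[:2],np.sqrt(S[2]+S[:2]@S[:2]))
t=ray(w,*px(545,452),40)[:2];print('from nose',t-28.5*u)
R=s['eef_rot'];print('toolx yaw',yaw(R[:,0]))
for P in(S[:2],t-28.5*u): print('tool rel',(R.T@np.array([*(P-s['ee_pos'][:2]),0]))[[0,2]])
E
```

```text
nose yaw -20.771836383465626 len 22.367767105991447
skirt [ 321.15826781 -318.13654798] 21.960212215725882
from nose [ 321.47852312 -318.57640459]
toolx yaw -21.326570812675847
tool rel [-62.06711537   0.3031927 ]
tool rel [-6.16088267e+01  9.93139137e-03]
```

Nose and skirt agree: knob axis (321.4,-318.4), nose yaw -20.8°, which also matches the top view. Going over it and down.

>>> play_rows(moves=[[-3.1, 0, 0, 0, 0, 0, -0.2], [-6.2, 0, 0, 0, 0, 0, -0.2], [-6.2, 2, 0, 0, 0, 0, -0.2], [-6.2, 5, 0, 0, 0, 0, -0.2], [-6.2, 6, 0, 0, 0, 0, -0.2]])

```text
clock: 7.05
ee_pos: [321.2, -318.5, 45.3]
eef_rot: [[0.931, 0.003, 0.364], [-0.364, -0.003, 0.931], [0.004, -1.0, -0.001]]
force: [-0.4, 0.0, 0.7]
gripper_width: 34.2
```

```bash
python3 - <<'E'
from h import *
plan([321.3,-318.4,21],69.1)
E
```

```text
shift cm [-0.    2.43  0.02] rot [ 0.1 -0.4  0.2] pos [ 321.2 -318.5   45.3] F [-0.4  0.   0.7] w 34.2 t 7.05 q [-45.  14. -29.  48.   0. -23.]
```

>>> play_rows(moves=[[0, 1.2, 0, 0.1, -0.4, 0.2, -0.2], [0, 2.4, 0, 0.1, -0.4, 0.2, -0.2], [0, 2.4, 0, 0.1, -0.4, 0.2, -0.2], [0, 2.4, 0, 0.1, -0.4, 0.2, -0.2]])

```text
clock: 7.45
ee_pos: [321.6, -318.9, 21.9]
eef_rot: [[0.934, 0.001, 0.357], [-0.357, 0.0, 0.934], [0.001, -1.0, 0.0]]
force: [-0.1, -0.1, 1.3]
gripper_width: 34.1
```

>>> play_rows(moves=[[0, 0, 0, 0, 0, 0, -1], [0, 0, 0, 0, 0, 0, -1], [0, 0, 0, 0, 0, 0, -1], [0, 0, 0, 0, 0, 0, -1], [0, 0, 0, 0, 0, 0, -1]], squeeze=60)

```text
clock: 7.95
ee_pos: [322.2, -319.3, 22.9]
eef_rot: [[0.934, 0.002, 0.357], [-0.357, -0.001, 0.934], [0.002, -1.0, -0.0]]
force: [-1.8, 1.4, 9.6]
gripper_width: 11.0
```

```bash
python3 - <<'E'
from h import *
plan([321.3,-318.4,150],69.1)
E
```

```text
shift cm [ -0.08 -12.71   0.05] rot [ 0.  -0.   0.1] pos [ 322.2 -319.3   22.9] F [-1.8  1.4  9.6] w 11.0 t 7.95 q [-45.  15. -30.  44.   0. -24.]
```

>>> play_rows(moves=[[0, -1, 0, 0, 0, 0, -1], [0, -3, 0, 0, 0, 0, -1], [0, -7, 0, 0, 0, 0, -1], [0, -11, 0, 0, 0, 0, -1], [0, -11, 0, 0, 0, 0, -1]])

```text
clock: 8.45
ee_pos: [323.9, -321.2, 138.4]
eef_rot: [[0.934, 0.008, 0.357], [-0.357, -0.007, 0.934], [0.01, -1.0, -0.003]]
force: [1.3, -0.3, -2.8]
gripper_width: 11.2
```

```bash
python3 - <<'E'
from h import *
import pickle
s=read_state();c=camera('wrist');d=camera('side');pickle.dump((s,c,d),open('w9.pkl','wb'));print(s['ee_pos'],s['force'],s['gripper_width'])
f=lambda a:np.clip((a/255.)**0.6*255,0,255).astype(np.uint8)
im=np.zeros((600,800,3),np.uint8)
im[:400,:400]=cv2.resize(f(c['image'][200:330,190:320]),(400,400),interpolation=cv2.INTER_CUBIC)
im[:400,400:]=cv2.resize(f(d['image'][130:230,160:260]),(400,400),interpolation=cv2.INTER_CUBIC);save('w9',im)
E
```

```text
[ 323.90820945 -321.17123106  138.3934093 ] [ 1.31726927 -0.29480097 -2.75277416] 11.203484905658803
```

View pics/w9.png

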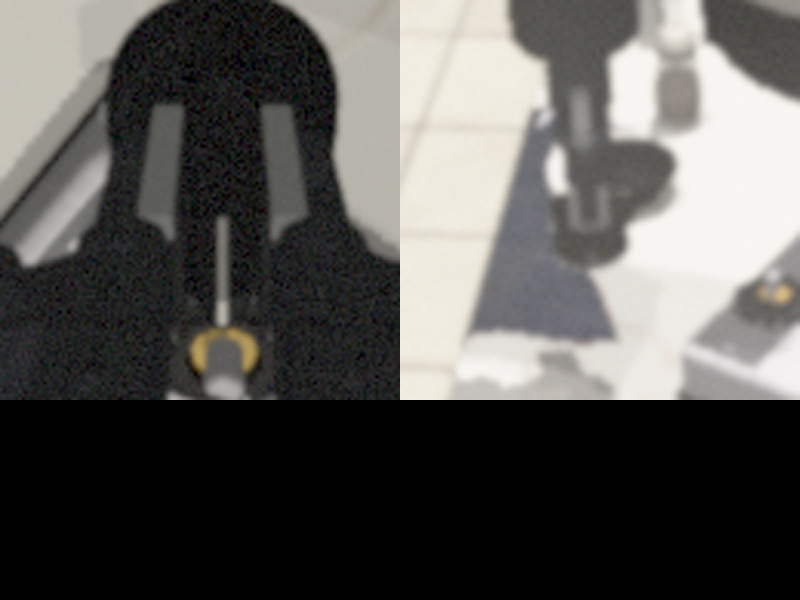

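```bash
python3 - <<'E'
from h import *
import pickle
def trel(c,u,v,ty): # tool-frame point on plane tool y=ty
    M=c['tool_from_camera'];d=M[:3,:3]@np.array([(u-c['cx'])/c['fx'],(v-c['cy'])/c['fy'],1]);o=M[:3,3];return o+d*(ty-o[1])/d[1]
s,c=pickle.load(open('w8.pkl','rb'));px=lambda x,y:(212+(x-280)/5.2-.5,78+y/5.2-.5)
R=s['eef_rot'];cen=-61.7
for y in(285,440): p=trel(c,*px(544,y),s['ee_pos'][2]-40);print('w8',p[0]-cen,p[2])
s,c,_=pickle.load(open('w9.pkl','rb'));px=lambda x,y:(190+x/3.077-.5,200+y/3.077-.5)
for x,y in((222,217),(222,325)): p=trel(c,*px(x,y),-17.1);print('w9',p)
col=c['image'][235:320,255:270].mean(2).astype(int);print([(235+i,r.max(),255+r.argmax()) for i,r in enumerate(col)][30:75])
E
```

```text
w8 4.149201122316299 0.24212522944345732
w8 26.520684804314385 0.2415265855756633
w9 [  3.6952245  -17.1         -0.25170456]
w9 [ 26.21780528 -17.1         -0.26838764]
[(265, np.int64(13), np.int64(258)), (266, np.int64(11), np.int64(260)), (267, np.int64(11), np.int64(255)), (268, np.int64(11), np.int64(258)), (269, np.int64(12), np.int64(261)), (270, np.int64(32), np.int64(262)), (271, np.int64(55), np.int64(262)), (272, np.int64(67), np.int64(262)), (273, np.int64(72), np.int64(262)), (274, np.int64(70), np.int64(262)), (275, np.int64(69), np.int64(262)), (276, np.int64(69), np.int64(262)), (277, np.int64(68), np.int64(262)), (278, np.int64(72), np.int64(262)), (279, np.int64(67), np.int64(262)), (280, np.int64(68), np.int64(262)), (281, np.int64(68), np.int64(262)), (282, np.int64(69), np.int64(262)), (283, np.int64(67), np.int64(262)), (284, np.int64(68), np.int64(262)), (285, np.int64(69), np.int64(262)), (286, np.int64(69), np.int64(262)), (287, np.int64(69), np.int64(262)), (288, np.int64(69), np.int64(262)), (289, np.int64(70), np.int64(262)), (290, np.int64(70), np.int64(262)), (291, np.int64(68), np.int64(262)), (292, np.int64(70), np.int64(262)), (293, np.int64(68), np.int64(262)), (294, np.int64(70), np.int64(262)), (295, np.int64(71), np.int64(262)), (296, np.int64(70), np.int64(262)), (297, np.int64(82), np.int64(262)), (298, np.int64(112), np.int64(262)), (299, np.int64(128), np.int64(262)), (300, np.int64(133), np.int64(262)), (301, np.int64(133), np.int64(262)), (302, np.int64(131), np.int64(262)), (303, np.int64(131), np.int64(262)), (304, np.int64(123), np.int64(262)), (305, np.int64(92), np.int64(262)), (306, np.int64(53), np.int64(262)), (307, np.int64(68), np.int64(265)), (308, np.int64(87), np.int64(265)), (309, np.int64(86), np.int64(267))]
```

The knob is held straight and centred; its axis is about (-0.4,-0.3) mm from the TCP in tool x,z and its underside 22.9 mm below the TCP. Moving above the shaft.

```bash
python3 - <<'E'
from h import *
plan([431.9,-362.1,113],42.5)
E
```

```text
shift cm [11.73  2.15 -0.05] rot [ 0.  26.6  0.3] pos [ 322.4 -319.7  134. ] F [-1.1  0.4 -3.3] w 11.0 t 8.55 q [-45.   9. -20.  60.   0. -24.]
```

>>> play_rows(moves=[[3, 0, 0, 0, 8, 0, -1], [6, 0, 0, 0, 16, 0, -1], [9, 0, 0, 0, 24, 0, -1], [11.7, 0, 0, 0, 26.6, 0.3, -1], [11.7, 1, 0, 0, 26.6, 0.3, -1]])

```text
clock: 9.05
ee_pos: [434.1, -362.2, 123.6]
eef_rot: [[0.675, -0.0, 0.738], [-0.738, 0.0, 0.675], [-0.0, -1.0, 0.0]]
force: [-1.7, 0.7, -2.2]
gripper_width: 10.8
```

>>> play_rows(moves=[[0, 0, 0, 0, 0, 0, -1], [0, 0, 0, 0, 0, 0, -1]])

```text
clock: 9.25
ee_pos: [433.2, -361.6, 122.5]
eef_rot: [[0.675, -0.002, 0.738], [-0.738, 0.002, 0.675], [-0.003, -1.0, -0.0]]
force: [-0.1, -0.3, -2.0]
gripper_width: 11.0
```

```bash
python3 - <<'E'
from h import *
import pickle
plan([431.9,-362.1,109],42.5);s=read_state();print(s['eef_rot'].round(3),s['wrist_torque'])
d=camera('side');c=camera('wrist');t=camera('top')
f=lambda a:np.clip((a/255.)**0.6*255,0,255).astype(np.uint8)
im=np.zeros((600,800,3),np.uint8)
im[:400,:400]=cv2.resize(f(c['image'][200:330,190:320]),(400,400),interpolation=cv2.INTER_CUBIC)
im[:400,400:]=cv2.resize(f(d['image'][150:230,210:290]),(400,400),interpolation=cv2.INTER_CUBIC);save('w10',im)
E
```

```text
shift cm [-0.05  1.35 -0.13] rot [ 0.  -0.1 -0.1] pos [ 433.2 -361.6  122.5] F [-0.1 -0.3 -2. ] w 11.0 t 9.25 q [-40.  22.  -4.  64.   0.   8.]
[[ 0.675 -0.002  0.738]
 [-0.738  0.002  0.675]
 [-0.003 -1.    -0.   ]] [0.01699672 0.03135362 0.01280941]
```

View pics/w10.png

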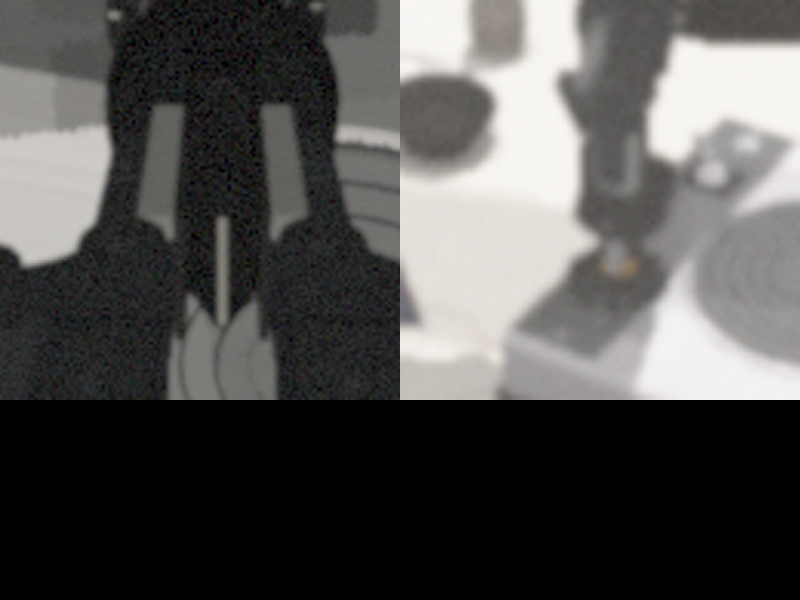

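The knob stands over the shaft. I correct xy and descend to just above the tip, then check.

>>> play_rows(moves=[[0, 0.4, -0.1, 0, 0, 0, -1], [0, 0.8, -0.1, 0, 0, 0, -1], [0, 1.2, -0.1, 0, 0, 0, -1], [0, 1.2, -0.1, 0, 0, 0, -1]])

```text
clock: 9.8
ee_pos: [432.5, -362.5, 111.1]
eef_rot: [[0.675, -0.001, 0.738], [-0.738, 0.001, 0.675], [-0.001, -1.0, -0.0]]
force: [-0.4, -1.0, -1.9]
gripper_width: 10.6
```

```bash
python3 - <<'E'
from h import *
plan([431.9,-362.1,100],42.5)
E
```

```text
shift cm [-0.07  1.11 -0.01] rot [ 0.  -0.1 -0.1] pos [ 432.5 -362.5  111.1] F [-0.4 -1.  -1.9] w 10.6 t 9.8 q [-40.  23.  -5.  62.   0.   8.]
```

>>> play_rows(moves=[[-0.07, 0.2, 0, 0, 0, 0, -1], [-0.07, 0.4, 0, 0, 0, 0, -1], [-0.07, 0.6, 0, 0, 0, 0, -1], [-0.07, 0.8, 0, 0, 0, 0, -1], [-0.07, 1.0, 0, 0, 0, 0, -1]])

```text
clock: 10.3
ee_pos: [432.0, -362.0, 101.0]
eef_rot: [[0.675, -0.001, 0.738], [-0.738, 0.001, 0.675], [-0.001, -1.0, -0.0]]
force: [0.2, -0.1, -1.6]
gripper_width: 11.2
```

```bash
python3 - <<'E'
from h import *
plan([431.9,-362.1,92],42.5);print(read_state()['wrist_torque'])
E
```

```text
shift cm [ 0.    0.9  -0.01] rot [ 0.  -0.1 -0.1] pos [ 432. -362.  101.] F [ 0.2 -0.1 -1.6] w 11.2 t 10.3 q [-40.  23.  -6.  61.  -0.   8.]
[-0.02247233  0.14033886  0.05658822]
```

It is about 4 mm onto the shaft with no resistance. Continuing.

>>> play_rows(moves=[[0, 0.2, 0, 0, 0, 0, -1], [0, 0.4, 0, 0, 0, 0, -1], [0, 0.6, 0, 0, 0, 0, -1], [0, 0.8, 0, 0, 0, 0, -1], [0, 0.9, 0, 0, 0, 0, -1]])

```text
clock: 10.8
ee_pos: [432.0, -362.1, 91.9]
eef_rot: [[0.675, -0.001, 0.738], [-0.738, 0.001, 0.675], [-0.001, -1.0, -0.0]]
force: [-1.1, 0.5, 3.0]
gripper_width: 10.7
```

```bash
python3 - <<'E'
from h import *
plan([431.9,-362.1,88.9],42.5);print(read_state()['wrist_torque'])
E
```

```text
shift cm [-0.    0.3  -0.01] rot [ 0.  -0.1 -0.1] pos [ 432.  -362.1   91.9] F [-1.1  0.5  3. ] w 10.7 t 10.8 q [-40.  23.  -7.  60.  -0.   8.]
[ 0.01973071  0.39506814 -0.03112405]
```

>>> play_rows(moves=[[0, 0.1, 0, 0, 0, 0, -1], [0, 0.2, 0, 0, 0, 0, -1], [0, 0.3, 0, 0, 0, 0, -1], [0, 0.35, 0, 0, 0, 0, -1], [0, 0.35, 0, 0, 0, 0, -1]])

```text
clock: 11.3
ee_pos: [432.1, -362.2, 89.3]
eef_rot: [[0.675, -0.0, 0.738], [-0.738, 0.0, 0.675], [-0.0, -1.0, -0.0]]
force: [-5.7, 3.3, 15.5]
gripper_width: 11.1
```

```bash
python3 - <<'E'
from h import *
plan([431.9,-362.1,88.9],42.5);print(read_state()['wrist_torque'])
E
```

```text
shift cm [-0.02  0.04 -0.01] rot [ 0.  -0.1 -0. ] pos [ 432.1 -362.2   89.3] F [-5.7  3.3 15.5] w 11.1 t 11.3 q [-40.  23.  -8.  59.  -0.   8.]
[ 0.82881772  1.2608368  -0.01184647]
```

>>> play_rows(moves=[[0, 0.1, 0, 0, 0, 0, -1], [0, 0.15, 0, 0, 0, 0, -1], [0, 0.15, 0, 0, 0, 0, -1]])

```text
clock: 11.6
ee_pos: [432.1, -362.2, 89.3]
eef_rot: [[0.675, 0.001, 0.738], [-0.738, -0.001, 0.675], [0.001, -1.0, -0.0]]
force: [-8.5, 6.9, 25.6]
gripper_width: 11.0
```

```bash
python3 - <<'E'
from h import *
import pickle
plan([431.9,-362.1,88.9],42.5);s=read_state();print(s['wrist_torque'])
d=camera('side');c=camera('wrist');t=camera('top')
f=lambda a:np.clip((a/255.)**0.6*255,0,255).astype(np.uint8)
im=np.zeros((600,800,3),np.uint8)
im[:400,:400]=cv2.resize(f(c['image'][200:330,190:320]),(400,400),interpolation=cv2.INTER_CUBIC)
im[:400,400:]=cv2.resize(f(d['image'][160:230,210:280]),(400,400),interpolation=cv2.INTER_CUBIC)
im[400:,:267]=cv2.resize(t['image'],(267,200));im[400:,280:547]=cv2.resize(c['image'],(267,200));im[400:,550:]=cv2.resize(d['image'],(250,200));save('w11',im)
E
```

```text
shift cm [-0.02  0.04 -0.01] rot [ 0.  -0.1  0.1] pos [ 432.1 -362.2   89.3] F [-8.5  6.9 25.6] w 11.0 t 11.6 q [-40.  23.  -8.  59.  -0.   8.]
[ 1.39768955  1.99590348 -0.03631582]
```

View pics/w11.png

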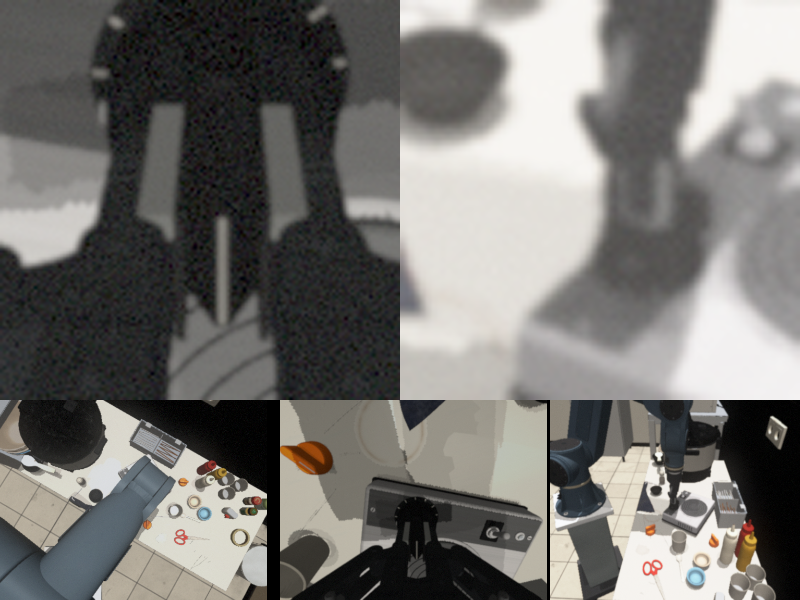

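It hit a hard stop at TCP z 89.3 (expected 88.9) with the knob unmoved in the grip. There is about 11 N of side load along tool -x, so I ease that to make sure the nut carries the push rather than bore friction.

>>> play_rows(moves=[[-0.05, 0.12, 0, 0, 0, 0, -1], [-0.05, 0.12, 0, 0, 0, 0, -1], [-0.05, 0.12, 0, 0, 0, 0, -1]])

```text
clock: 12.05
ee_pos: [432.0, -362.1, 89.3]
eef_rot: [[0.674, 0.002, 0.738], [-0.738, -0.002, 0.674], [0.002, -1.0, 0.0]]
force: [-6.5, 3.8, 20.6]
gripper_width: 10.8
```

```bash
python3 - <<'E'
from h import *
plan([431.9,-362.1,88.9],42.5);s=read_state();print(s['wrist_torque'],s['eef_rot'].T@s['force'])
E
```

```text
shift cm [-0.01  0.04 -0.01] rot [-0.  -0.1  0.1] pos [ 432.  -362.1   89.3] F [-6.5  3.8 20.6] w 10.8 t 12.05 q [-40.  23.  -8.  59.  -0.   8.]
[0.84363618 1.42233425 0.02943939] [ -7.14815431 -20.63044866  -2.26728293]
```

>>> play_rows(moves=[[-0.08, 0.15, -0.02, 0, 0, 0, -1], [-0.08, 0.15, -0.02, 0, 0, 0, -1], [-0.08, 0.15, -0.02, 0, 0, 0, -1], [-0.08, 0.15, -0.02, 0, 0, 0, -1]])

```text
clock: 12.45
ee_pos: [432.0, -362.1, 89.3]
eef_rot: [[0.674, 0.004, 0.738], [-0.738, -0.003, 0.674], [0.005, -1.0, 0.001]]
force: [-5.1, 3.8, 22.2]
gripper_width: 11.1
```

```bash
python3 - <<'E'
from h import *
plan([431.9,-362.1,88.9],42.5);s=read_state();print(s['wrist_torque'],s['eef_rot'].T@s['force'])
E
```

```text
shift cm [-0.01  0.04 -0.  ] rot [-0.  -0.1  0.3] pos [ 432.  -362.1   89.3] F [-5.1  3.8 22.2] w 11.1 t 12.45 q [-40.  23.  -8.  59.  -0.   8.]
[ 0.92131605  1.13266955 -0.00864391] [ -6.15322976 -22.27488561  -1.16968326]
```

Side load is down to 6 N, the down push is 22 N, and z is unchanged at the stop. One last look at the toggle and bystanders.

```bash
python3 - <<'E'
from h import *
import pickle
c=camera('wrist');d=camera('side');s=read_state();print(s['force'],s['ee_pos'],s['clock'])
f=lambda a:np.clip((a/255.)**0.6*255,0,255).astype(np.uint8)
im=np.zeros((400,800,3),np.uint8)
im[:,:400]=cv2.resize(f(c['image'][210:290,370:450]),(400,400),interpolation=cv2.INTER_CUBIC)
im[:300,400:]=cv2.resize(d['image'],(400,300));save('w12',im)
E
```

```text
[-4.4556828   3.22214179 23.43044793] [ 431.99176471 -362.11364801   89.26971757] 12.55
```

View pics/w12.png

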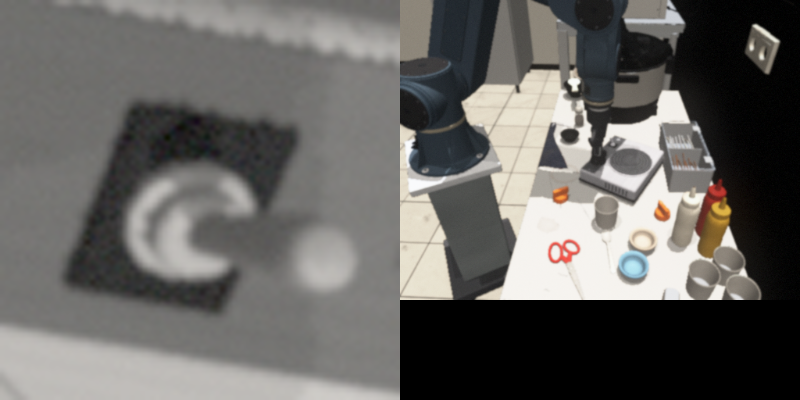

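```bash
python3 - <<'E'
from h import *
s=read_state();c=camera('wrist');w=wcam(s,c)
off=np.array([431.5-432.9,-362+364.2,0])
for n,x,z in(('pivot',0,67),('on',11.3,87),('off',-11.3,87)):
    q=w['R']@(hp(-70+x,52,z)+off)+w['t'];print(n,((w['fx']*q[0]/q[2]+w['cx']-370)*5,(w['fy']*q[1]/q[2]+w['cy']-210)*5))
E
```

```text
pivot (np.float64(196.33132250282472), np.float64(229.87356272129034))
on (np.float64(243.2582326974324), np.float64(394.64784081508924))
off (np.float64(314.51392018356216), np.float64(239.79381948767724))
```

The lever tip is seen at (325,258). The predictions are (315,240) for off and (243,395) for on, so it is off. Handing in.

```bash
python3 - <<'E'
from h import *
s=read_state();print(s['force'],s['ee_pos'],s['gripper_width']);print(sign_off())
E
```

```text
[-5.54415478  4.32855519 22.34415453] [ 431.98266852 -362.10992774   89.25962166] 10.527836089135358
the job is handed in; nothing more can be done
None
```

I switched the hotplate off first. Then I picked up the black knob, matched its nose to the shaft's flat and pushed it onto the nut. I handed in at about 12.6 s with the gripper still holding it down.

**Last checks**
- **Toggle:** the lever tip's position in the wrist picture matches "off" (about 4 mm from the prediction) and is far from "on". My first push rode up on the lever's end (13 N upward) and did not switch it. A second, lower push did.
- **Knob fit:** the tool stopped hard at 89.3 mm, against 88.9 mm expected. It didn't sink further when the push rose by 10 N, and the knob had not slipped in the grip. The knob slid about 13 mm down the shaft without jamming, which it could not do if the flats did not match. The seal can't be seen under the knob, so the fully home position rests on that height and hard stop.
- **Hold:** about 22 N down with a 60 N grip. About 7 N of side load remains after I eased it from about 11 N.
- **Bystanders:** none looked moved in the last side picture, but I did not measure them.

**Disagreements**
- The gripper reads about 11 mm on a bar given as 13 mm thick.
- My flat-angle readings differed by 2° (-48.6° and -46.6°). I used -47.5°, well inside the allowed 0.15 rad.

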